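# Fit the pip guide behind the clip and hold it for drilling

## Task

Get the drilling post ready for me: first put the finished pieces (the pearl checker, the finished bone die and the horn pawn) in the copper dish out of the way, then take the brass pip guide from its rack and push it down behind the spring clip, in front of the clamped die, until it sits fully home on both stops. Finish still gripping it and pressing it firmly down so that I can drill; do not shift the clamped die, and leave the mallet, the scraper and the wax tin where they lie.

Things in the scene. Friction and masses are not known exactly. Their poses are not given: they have to be found in the camera images.
- post: Steel drilling post bolted to the bench. Origin: underside centre of its 110 x 80 x 10 mm base. x points to its open front (away from the robot within 0.4 rad), y across, z up. In mm: post x -30 to 0, 38 wide, top z 90; ledge block x 0 to 30, top z 54; side cheeks 8 thick, inner faces y +-19, x -30 to 38, tops z 90. With the stops it is 94 high, nothing taller.
- stops: The two small brass stop pads on top of the cheeks (at x 14 to 38, y +-21 to +-27 mm of the post frame), tops at z 94 mm: the underside of the guide's wooden grip lands on them. Origin 90 mm above the post's origin.
- post_home (a point): Where the guide's origin is when it is home: on the post at x 26.5, y 0, z 94 mm, post axes. The slot for the brass plate runs down from here between the clamped die's front face (x 24) and the clip, and between the cheeks (38 mm apart, plate 34 mm).
- post_seat (a point): Centre of the clamped die's underside in its seat: x 12, y 0, z 54 mm on the post, post axes.
- work_die: Half-drilled bone die, 24 mm cube, clamped on the ledge against the post by the clip. Loose but held; origin at its underside centre; its top is at z 78 mm of the post.
- clip (a joint): Spring wire clip in front of the die, hinged at post x 33, z 46 mm along y: two 3 mm wires at y +-10 that bow in to touch the die's face at z 72 mm and flare out above. rad; 0 = touching the die, grows as pushed away from it; about 0.19 with the guide in. Presses 1.5 N on the die, 3 N on the inserted guide: it drags on the guide by some N, so the guide must be pushed home.
- clip_top (a point): Middle of the clip's top cross wire, at x 37, z 90 mm on the post with the clip at rest; the mouth for the guide is between this and the die.
- guide: Brass pip guide: plate 34 (y) x 5 (x) mm reaching 38 mm below the origin, foot rounded and tapered to 25 mm wide; boxwood grip bar on top 14 (x) x 56 (y) x 26 mm high. Origin: centre of the bar's underside (the shoulder that lands on the stops), z up; same either way round. Starts upright in the rack's slot, shoulder on the rack's top. About 90 g.
- rack: Wooden rack block for the guide, fixed to the bench, 60 (x) x 80 (y) x 46 mm high, with an upright slot 9 x 40 mm in its middle; origin at its underside centre, same axes as the guide in it.
- dish: Round copper dish, loose, flat inside floor 63 mm in radius and 3 mm above the bench, sloping side up to a rim of 82 mm radius at 20 mm height. Origin: underside centre.
- checker: Mother-of-pearl checker, disc 32 mm across and 9 mm high, flat on the bench. Origin: underside centre.
- finished_die: Finished bone die with pips, 20 mm cube, on the bench. Origin: underside centre, x and y square to its sides.
- pawn: Dark horn pawn standing on the bench, 39.5 mm high; foot 23 mm across and 8 mm high, slim waist, round head 15 mm across. Origin: centre of its foot's underside.
- mallet: Tiny boxwood mallet lying on the bench: head 28 mm thick and 44 mm long, handle 10 mm thick, 125 mm over all along its x. Leave it. Origin on the bench under its middle.
- scraper: Flat dark horn scraper, 115 x 30 x 5 mm, lying on the bench. Leave it. Origin: underside, near its middle.
- wax_tin: Small round wax tin with a green lid, 54 mm across, 24 mm high. Leave it. Origin: underside centre.
Not all that is in view belongs to the job. Leave any pink look-alike of the guide alone.

How it is judged:
By the outcome, as a careful person would: the job done as asked, in the order asked, and still so for the second after the job is handed in, while the arm keeps its last pose, push and grip.
It also fails if it takes over 72 s, if anything falls off the work surface, if the arm or the gripper's body presses on something with over 40 N, if the wrist force passes 120 N, or if a joint passes its speed limit or range.

## Robot

A 6-joint arm with a two-finger parallel gripper is mounted at the origin on the work surface. World frame = base frame: x ahead of the robot, y to its left, z up, the work surface at z = 0. Lengths are in m, angles in rad, forces in N, time in s.
With the tool pointing down it reaches from about 0.25 to 0.775 m from the base axis. Payload 4 kg.
Tool frame: the origin (TCP) lies at the very end of the fingers, on their centre line; the grasp point (between the pads) lies 19 mm behind it; z points along the fingers, y is the line along which they close (so a half turn about z gives the same grasp; the last joint's range is limited). The gripper opens to 94 mm and grips with 3 to 60 N. Pads are 16 mm wide; open, the fingers measure 119 mm over their backs; the gripper's body (75 mm by 177 mm) begins 78 mm behind the grasp point.
Start: joints at [1.022, 0.087, 1.371, -0, 1.684, -0.103], TCP at [0.237, 0.496, 0.179] pointing down, gripper open.
Joint ranges: [-3.1, 3.1], [-0.76, 2.03], [0.27, 2.55], [-1.08, 4.22], [0.17, 2.65], [-2.57, 2.57]. Speed limits (rad/s): [2.79, 2.79, 3.14, 3.14, 3.14, 3.14].

## Interface

Orientations are given as [roll, pitch, yaw] about the fixed x, y, z axes, in that order (R = Rz(yaw) Ry(pitch) Rx(roll)).
In Python, from bench import robot, vision gives the robot as it stands.
- The arm moves only by the shell command python3 -m crank 'ROWS'. ROWS is JSON, a list of rows, each a list of 3 entries, a list of its own where there are three numbers: the closure, from 0 (fully open) to 1 (shut), then the shift along the tool's x, y, z in m, then the turn, a rotation vector about the tool's x, y, z in degrees. A call has 1 to 8 rows; each row shifts and turns the commanded pose from where the row before left it, along the tool's axes as they then stand; what a row does not reach is not made up. A row lasts 1/10 s, in which the tool goes at most 50 mm and 8.59 degrees, less where a joint would pass 70% of its speed; a pose out of reach is approached as far as the arm can. A call with a gripper value outside its range is refused whole. The fingers move at their own pace and stop on an object; the grip force is fixed at half the most. Time passes only in rows, so rows that do not move let the fingers close. It gives the time, the measured TCP pose, the force, the opening and the grip force at its end, in the units of the state.
- robot.get_obs(): the state, without advancing time (a new reading comes with each control period).
- vision.snapshot(name): name is "scene" or "top" or "wrist"; returns a dict with "color" (480x640x3 uint8, red, green, blue), "z_map" (480x640 float32, m along the optical axis (not along the pixel's ray), 0 where there is no reading), "fx", "fy", "cx", "cy" (pixels), "R" (3x3) and "t" (3): a world point X has camera coordinates R X + t. Camera axes: x right, y down, z forward; pixel columns grow to the right and rows downward; lengths in m; the calibration is good to about 2 mm. A picture is of the moment at which its call begins.
- robot.close_job(): hands the job in; it is judged then, once.
The state is a dict: "time": time; "joint_positions": joint angles; "qvel": joint speeds; "joint_torque": joint torques, N m; "tool_pos": TCP position; "ee_rot": TCP orientation; "wrist_force": force on the tool from outside, world axes, zero at the start; "wrist_torque": the same for the moment, N m; "width": finger opening in m; "finger_force": force on a finger pad.
Only numpy, scipy, OpenCV 4.12 (cv2) and the standard library are available. Lean on these libraries where they do the work, as an engineer would, in place of code of your own. Each camera call takes 0.05 s, during which the arm holds its last target. There are 200 camera calls.

## Working session

There is one attempt and no reset: what is moved stays moved. The work goes in short steps, Python scripts to look and compute and a shell command to move; the robot and the scene stay as the last step left them, time stands still between calls to the robot, and variables do not carry over. Pictures are saved under pics/ and viewed, at most 10 in all, crops included, and the job is handed in when it is done.

```bash
mkdir -p pics; ls; python3 - <<'E'
from bench import robot, vision
import cv2,pickle
o=robot.get_obs();print({k:o[k] for k in('time','tool_pos','ee_rot','width','wrist_force')})
for n in('scene','top'):
    s=vision.snapshot(n);pickle.dump(s,open(n+'.pkl','wb'));cv2.imwrite(f'pics/{n}0.png',s['color'][:,:,::-1]);print(n,s['fx'],s['R'],s['t'])
E
```

```text
pics
{'time': 0.0, 'tool_pos': array([0.23684262, 0.49572525, 0.17791152]), 'ee_rot': array([-3.13939772e+00, -2.07152531e-04,  2.69577454e+00]), 'width': 0.09353363930141975, 'wrist_force': array([-0.42307548, -0.08774171,  0.61880846])}
scene 559.4272139466458 [[ 0.23424239  0.97205983  0.01517193]
 [ 0.8121025  -0.18706983 -0.55271549]
 [-0.53443431  0.14179055 -0.8332319 ]] [-0.13824923 -0.42968041  1.36931907]
top 560.2531613260536 [[-0.02318773 -0.99885027 -0.04195782]
 [-0.98295555  0.03043473 -0.1813067 ]
 [ 0.18237522  0.03703858 -0.98253113]] [0.03701236 0.60690573 0.9639787 ]
```

View pics/top0.png

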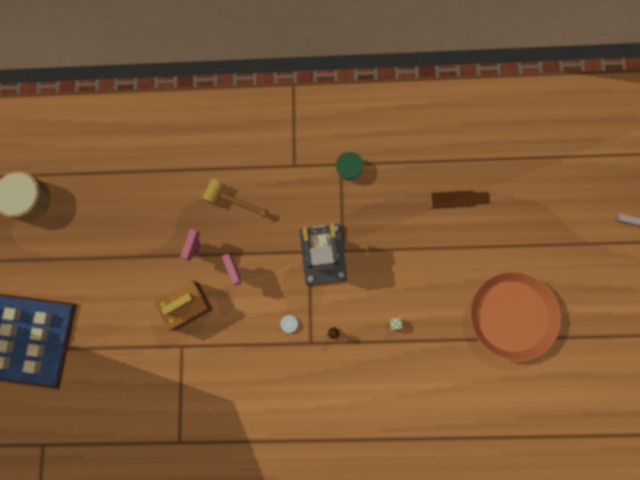

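View pics/scene0.png

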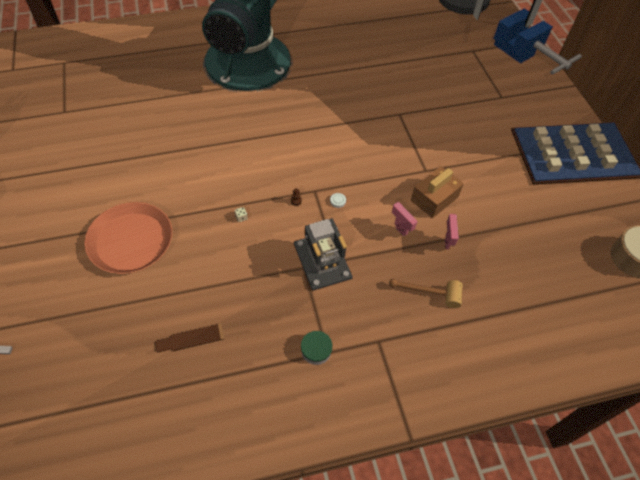

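The top view shows the dish (515,317), checker (289,324), pawn (334,332), finished die (396,324) and post (323,253). It also shows the rack with the brass guide (182,305), pink look-alikes at (191,245) and (231,268), the mallet, the scraper and the wax tin. The tray dice at left are not part of the job. Next I'll measure, with an enlarged crop.

```bash
cat > h.py <<'E'
import numpy as np,cv2,pickle
from bench import robot,vision
def snap(n,f=None):
    s=vision.snapshot(n)
    pickle.dump(s,open((f or n)+'.pkl','wb'));return s
def load(n): return pickle.load(open(n+'.pkl','rb'))
def cloud(s):
    v,u=np.mgrid[:480,:640];z=s['z_map'].astype(float)
    c=np.stack([(u-s['cx'])/s['fx']*z,(v-s['cy'])/s['fy']*z,z],-1)
    P=(c-s['t'])@s['R'];P[z==0]=np.nan;return P
def proj(s,X):
    c=s['R']@np.asarray(X)+s['t'];return c[0]/c[2]*s['fx']+s['cx'],c[1]/c[2]*s['fy']+s['cy']
def ray(s,u,v,z):
    d=s['R'].T@np.array([(u-s['cx'])/s['fx'],(v-s['cy'])/s['fy'],1]);o=-s['R'].T@s['t']
    return o+d*(z-o[2])/d[2]
E
python3 - <<'E'
from h import *
for n in('top','scene'):
    s=load(n);P=cloud(s);print(n,'tcp px',proj(s,robot.get_obs()['tool_pos']),'table z',np.nanmedian(P[...,2]))
    m=(np.nan_to_num(P[...,2],nan=0)>.005)&(P[...,0]<.9)&(abs(P[...,1])<.6)
    k,l,st,c=cv2.connectedComponentsWithStats(m.astype(np.uint8))
    for i in range(1,k):
        if st[i,4]<25: continue
        q=P[l==i];t=q[q[:,2]>np.percentile(q[:,2],95)-.006];r=cv2.minAreaRect((t[:,:2]*1000).astype(np.float32))
        print(c[i].round(),st[i,4],'zmax',q[:,2].max().round(4),'topctr',np.median(t,0).round(4),'rect',np.round(r[0],1),np.round(r[1],1),round(r[2],1))
a=load('top')['color'][215:345,150:470];b=load('scene')['color'][160:300,220:480]
a=cv2.resize(a,(800,325),interpolation=2);b=cv2.resize(b,(510,275),interpolation=2)
im=np.zeros((600,800,3),np.uint8);im[:325]=a;im[325:,:510]=b;cv2.imwrite('pics/crop1.png',im[:,:,::-1])
E
```

```text
top tcp px (np.float64(17.56023717459783), np.float64(476.06910086659445)) table z 2.893005036746331e-05
[349. 166.] 632 zmax 0.0298 topctr [ 0.7607 -0.0215  0.0244] rect [761.4 -21.3] [52.  52.4] 87.5
[ 35. 198.] 870 zmax 0.0529 topctr [0.7183 0.5888 0.0467] rect [718.7 586.6] [26.8 77.3] 89.8
[227. 198.] 624 zmax 0.0329 topctr [0.7173 0.2437 0.0268] rect [698.7 197.1] [124.6  43.6] 66.4
[456. 199.] 492 zmax 0.0111 topctr [ 0.6909 -0.2256  0.0066] rect [ 691.8 -228.7] [ 30.1 115.3] 1.8
[628. 220.] 158 zmax 0.0144 topctr [ 0.6399 -0.5429  0.0098] rect [ 640. -543.] [40.9 13.1] 75.4
[322. 255.] 2418 zmax 0.0993 topctr [0.5825 0.0323 0.0907] rect [595.2  34. ] [68.6 54.1] 5.7
[191. 245.] 406 zmax 0.0698 topctr [0.6083 0.2757 0.064 ] rect [608.8 276. ] [14.9 55.4] 72.1
[231. 270.] 302 zmax 0.0696 topctr [0.5602 0.1981 0.0641] rect [560.2 198.2] [55.5 14.3] 21.3
[519. 316.] 2400 zmax 0.0257 topctr [ 0.4651 -0.3292  0.0189] rect [ 465.8 -313.3] [162.7 160.8] 88.4
[182. 306.] 1736 zmax 0.0772 topctr [0.4994 0.2921 0.072 ] rect [499.6 293. ] [14.9 56.1] 27.7
[ 45. 342.] 3566 zmax 0.0366 top
[... 1680 characters left out ...]
459.8 -97.2] [22.3 20.4] 13.6
[452. 231.] 362 zmax 0.069 topctr [0.6108 0.2762 0.0631] rect [612.  276.5] [14.9 56.5] 70.8
[323. 254.] 2702 zmax 0.0974 topctr [0.587  0.0335 0.0899] rect [597.3  34.7] [70.3 55.1] 5.7
[627. 254.] 857 zmax 0.0515 topctr [0.7163 0.587  0.0457] rect [714.9 587. ] [25.5 67.8] 86.1
[437. 291.] 740 zmax 0.0321 topctr [0.7226 0.2436 0.0256] rect [702.1 198.1] [123.2  46.7] 68.2
[188. 338.] 335 zmax 0.0095 topctr [ 0.693  -0.2298  0.0059] rect [ 694.9 -227.9] [ 30.2 114.7] 1.5
[316. 347.] 841 zmax 0.029 topctr [ 0.7649 -0.0215  0.0236] rect [763.6 -20.9] [52.1 53.6] 76.2
[  5. 349.] 87 zmax 0.0126 topctr [ 0.6451 -0.5311  0.0085] rect [ 645.4 -531.7] [19.8 13.8] 76.7
```

View pics/crop1.png

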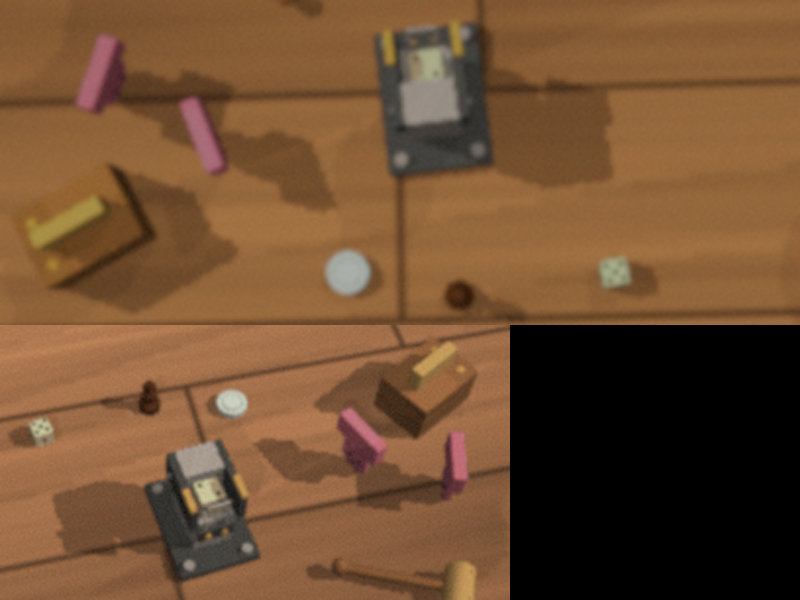

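Brass guide is the one in the rack, at crop (68,222); the pink ones, at (100,75) and (203,135), stand on the bench and are decoys. I'll move over the pieces and refine with the wrist camera.

```bash
cat >> h.py <<'E'
from scipy.spatial.transform import Rotation as Ro
def togo(x,y,z,yawdeg,obs=None):
    """turn rows first, then shift in the turned tool frame"""
    o=obs or robot.get_obs();p=np.array(o['tool_pos']);R=Ro.from_euler('xyz',o['ee_rot'])
    T=Ro.from_euler('xyz',[np.pi,0,np.radians(yawdeg)])
    rv=(R.inv()*T).as_rotvec(degrees=True);d=np.array([x,y,z])-p
    print('t',round(o['time'],2),'pos',p.round(4),'rpy',np.degrees(o['ee_rot']).round(2),'w',round(o['width'],4),'F',np.round(o['wrist_force'],1))
    print('  turn',rv.round(2),'then shift',T.inv().apply(d).round(4))
E
python3 -c "
from h import *
togo(.44,.05,.2,180)"
```

```text
t 0.1 pos [0.2369 0.4958 0.1781] rpy [-1.7989e+02 -1.0000e-02  1.5446e+02] w 0.0938 F [0.5 0.8 0.8]
  turn [ -0.11  -0.03 -25.54] then shift [-0.2031 -0.4458 -0.0219]
```

```bash
python3 -m crank '[[0,[0,0,-0.007],[0,0,-8.5]],[0,[0,0,-0.007],[0,0,-8.5]],[0,[0,0,-0.007],[0,0,-8.5]],[0,[-0.02,-0.045,0],[0,0,0]],[0,[-0.02,-0.045,0],[0,0,0]],[0,[-0.02,-0.045,0],[0,0,0]],[0,[-0.02,-0.045,0],[0,0,0]],[0,[-0.02,-0.045,0],[0,0,0]]]'
python3 -m crank '[[0,[-0.02,-0.045,0],[0,0,0]],[0,[-0.02,-0.045,0],[0,0,0]],[0,[-0.02,-0.045,0],[0,0,0]],[0,[-0.02,-0.045,0],[0,0,0]],[0,[-0.02,-0.04,0],[0,0,0]],[0.45,[0,0,0],[0,0,0]],[0.45,[0,0,0],[0,0,0]]]'
python3 - <<'E'
from h import *
s=snap('wrist','w1');P=cloud(s);cv2.imwrite('pics/w1.png',s['color'][:,:,::-1])
o=robot.get_obs();print(o['tool_pos'],o['ee_rot'],o['width'],'cam',-s['R'].T@s['t'])
m=(np.nan_to_num(P[...,2],nan=0)>.004)&(P[...,2]<.12)
k,l,st,c=cv2.connectedComponentsWithStats(m.astype(np.uint8))
for i in range(1,k):
    if st[i,4]<150: continue
    q=P[l==i];t=q[q[:,2]>np.percentile(q[:,2],90)-.004];r=cv2.minAreaRect((t[:,:2]*1000).astype(np.float32))
    print(c[i].round(),st[i,4],'zmax',q[:,2].max().round(4),'rect',np.round(r[0],1),np.round(r[1],1),round(r[2],1))
E
```

```text
time: 0.9
tool_pos: [0.3371, 0.2693, 0.1996]
ee_rot: [-3.141, -0.0, -3.142]
wrist_force: [0.1, -0.1, 1.0]
width: 0.0941
finger_force: 0.0
time: 1.6
tool_pos: [0.4366, 0.0505, 0.1994]
ee_rot: [3.141, -0.002, 3.138]
wrist_force: [0.4, 0.6, -0.9]
width: 0.0814
finger_force: 0.0
[0.43638555 0.05145683 0.19964105] [ 3.14080779e+00 -1.21244790e-03  3.14045780e+00] 0.07712467783039373 cam [0.36190508 0.05209323 0.40586316]
[ 18. 251.] 2042 zmax 0.0227 rect [ 479.7 -251.6] [ 41.5 137.9] 77.8
[285. 212.] 417 zmax 0.0411 rect [443.3  19.3] [12.5 12.9] 88.6
[173. 227.] 521 zmax 0.0228 rect [457.2 -95.5] [20.7 19.9] 10.0
[366. 229.] 734 zmax 0.0127 rect [461.9 101.6] [30.9 31.3] 5.6
[562. 269.] 7284 zmax 0.0751 rect [499.7 294.7] [14.6 56.1] 28.3
[302. 333.] 5460 zmax 0.0929 rect [568.2  33.4] [14.6 54. ] 4.4
[280. 421.] 156 zmax 0.0963 rect [623.2  14.7] [17.3  6.8] 6.6
[445. 431.] 698 zmax 0.0289 rect [699.4 193.7] [112.   22.4] 56.4
[257. 459.] 631 zmax 0.0263 rect [744.8 -26.6] [17.3 47.4] 27.5
```

View pics/w1.png

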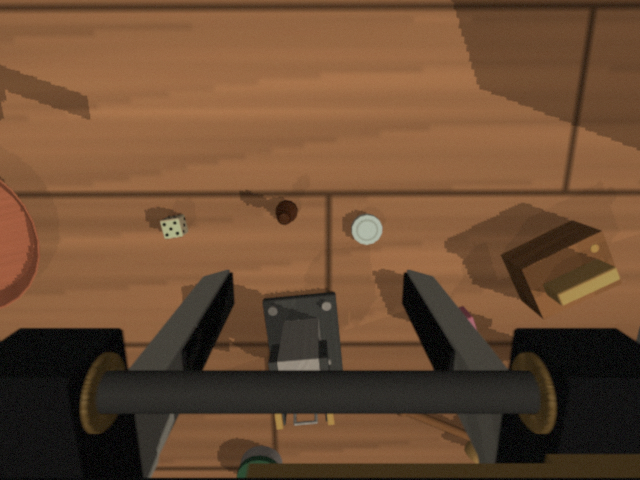

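The wrist view shows the finished die (173,227), pawn (285,212) and checker (366,230), all matching the depth estimates. The guide sits in its rack at (582,283). Picking the checker first.

```bash
python3 -m crank '[[0.45,[-0.0256,0.049,0],[0,0,0]],[0.45,[0,0,0.045],[0,0,0]],[0.45,[0,0,0.045],[0,0,0]],[0.45,[0,0,0.045],[0,0,0]],[0.45,[0,0,0.04],[0,0,0]],[0.45,[0,0,0.0215],[0,0,0]],[0.45,[0,0,0],[0,0,0]],[0.45,[0,0,0],[0,0,0]]]'
python3 -m crank '[[1,[0,0,0],[0,0,0]],[1,[0,0,0],[0,0,0]],[1,[0,0,0],[0,0,0]],[1,[0,0,0],[0,0,0]],[1,[0,0,0],[0,0,0]]]'; python3 -c "
from h import *
togo(.478,-.27,.06,180)"
```

```text
time: 2.45
tool_pos: [0.4599, 0.0968, 0.0042]
ee_rot: [3.141, 0.0, -3.14]
wrist_force: [0.3, -1.2, -0.4]
width: 0.0517
finger_force: 0.0
time: 2.95
tool_pos: [0.4603, 0.0954, 0.004]
ee_rot: [3.141, 0.001, 3.141]
wrist_force: [-0.4, 0.1, 0.1]
width: 0.0151
finger_force: 0.0
t 2.95 pos [0.4603 0.0954 0.004 ] rpy [1.7999e+02 4.0000e-02 1.7994e+02] w 0.0151 F [-0.4  0.1  0.1]
  turn [ 0.01  0.04 -0.06] then shift [-0.0177 -0.3654 -0.056 ]
```

Fingers closed past 32 mm, so the checker was missed. Looking again.

```bash
python3 -m crank '[[0.45,[0,0,0],[0,0,0]],[0.45,[0,0,0],[0,0,0]],[0.45,[0,0,0],[0,0,0]],[0.45,[0,0,0],[0,0,0]],[0.45,[0,0,-0.04],[0,0,0]],[0.45,[0,0,-0.04],[0,0,0]]]'
cat >> h.py <<'E'
def objs(f,zmin=.004,mn=100,n='wrist'):
    s=snap(n,f);P=cloud(s);cv2.imwrite(f'pics/{f}.png',s['color'][:,:,::-1])
    m=(np.nan_to_num(P[...,2],nan=0)>zmin)&(P[...,2]<.12)
    k,l,st,c=cv2.connectedComponentsWithStats(m.astype(np.uint8))
    for i in range(1,k):
        if st[i,4]<mn: continue
        q=P[l==i];t=q[q[:,2]>np.percentile(q[:,2],90)-.004];r=cv2.minAreaRect((t[:,:2]*1000).astype(np.float32))
        print(c[i].round(),st[i,4],'zmax',q[:,2].max().round(4),'rect',np.round(r[0],1),np.round(r[1],1),round(r[2],1))
    return s
E
python3 -c "
from h import *
s=objs('w2');togo(.462,.1,.1,180)
s2=objs('t2',n='top')
for c in (.0,): print(proj(s,[.462,.1,.009]),proj(s,robot.get_obs()['tool_pos']))"
```

```text
time: 3.55
tool_pos: [0.4584, 0.0953, 0.0829]
ee_rot: [-3.141, -0.004, 3.141]
wrist_force: [-0.0, -0.1, 0.3]
width: 0.0515
finger_force: 0.0
[209. 216.] 969 zmax 0.0413 rect [443.   19.2] [13.  13.4] 29.2
[ 52. 235.] 1217 zmax 0.0232 rect [457.1 -95.2] [20.6 21.2] 6.3
[325. 239.] 1435 zmax 0.0128 rect [461.9 101.9] [31.  31.2] 64.1
[588. 295.] 11443 zmax 0.0745 rect [504.8 284.2] [15.8 33.6] 29.4
[257. 282.] 225 zmax 0.1199 rect [455.   68.8] [20.3  8.7] 33.7
[378. 282.] 229 zmax 0.1199 rect [455.  124.4] [ 8.6 20.2] 56.2
[269. 350.] 1589 zmax 0.0252 rect [551.8  56.9] [34.5 32.1] 0.1
[256. 437.] 3396 zmax 0.0926 rect [570.5  48. ] [28.2 24.3] 89.1
[598. 442.] 252 zmax 0.0665 rect [591.8 286.4] [ 9.7 18.6] 72.8
t 3.6 pos [0.4641 0.0958 0.0919] rpy [179.94   0.65 179.96] w 0.052 F [2.8 0.1 4.3]
  turn [ 0.06  0.65 -0.04] then shift [ 0.0021  0.0042 -0.0081]
[349. 166.] 644 zmax 0.031 rect [761.2 -21.3] [52. 53.] 88.7
[ 23. 197.] 2001 zmax 0.0516 rect [720.4 610.6] [89.4 75.4] 4.9
[227. 198.] 631 zmax 0.0359 rect [697.6 200.1] [119.6  43.9] 63.8
[457. 199.] 650 zmax 0.0107 rect [ 692.6 -229.9] [ 31.5 117.3] 1.3
[628. 220.] 161 zmax 0.0135 rect [ 639.8 -543.1] [40.9 13. ] 73.9
[322. 255.] 2416 zmax 0.0978 rect [594.8  33.9] [68.8 53.9] 5.6
[191. 246.] 413 zmax 0.0699 rect [608.9 275.8] [15.1 55.5] 71.8
[229. 265.] 194 zmax 0.0687 rect [567.6 201. ] [39.3 13.9] 22.1
[516. 317.] 3347 zmax 0.0257 rect [ 465.8 -313.2] [162.1 160.7] 89.8
[170. 309.] 767 zmax 0.0767 rect [495.2 301.1] [14.6 38.1] 28.5
[528. 300.] 146 zmax 0.0087 rect [ 494.1 -341.9] [56.6 32.6] 53.1
[ 33. 340.] 5791 zmax 0.0354 rect [443.5 598.3] [ 84.6 110. ] 81.3
[395. 324.] 133 zmax 0.0253 rect [456.7 -97.6] [19.7 20.4] 12.2
(np.float64(322.34847430079463), np.float64(239.91062837876194)) (np.float64(316.141015028065), np.float64(284.45538626280535))
```

View pics/w2.png

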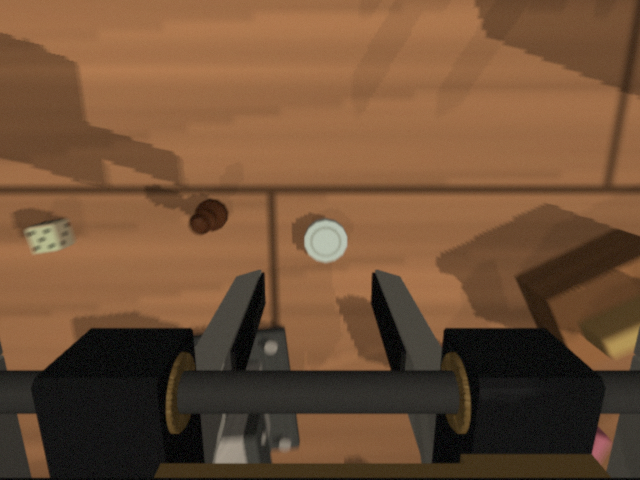

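```bash
python3 -c "
from h import *
s=snap('wrist','w3');P=cloud(s);o=robot.get_obs();print(o['tool_pos'],o['time'],o['width'])
for a,b in((225,270),(368,415)):
  for v in range(262,312,4):
    q=P[v,a:b];q=q[q[:,2]>.06]
    if len(q): i=q[:,2].argmin();print(v,len(q),q[i].round(4),q[:,1].min().round(4),q[:,1].max().round(4))
"
```

```text
[0.46263911 0.09567119 0.08703549] 3.7 0.05162495806576606
270 4 [0.4543 0.0696 0.1174] 0.0683 0.0696
274 21 [0.4561 0.0697 0.1181] 0.0625 0.0711
278 29 [0.4574 0.0713 0.1201] 0.0597 0.0714
282 32 [0.4592 0.0713 0.1206] 0.0593 0.0714
286 35 [0.4626 0.0712 0.1174] 0.0597 0.0714
290 37 [0.4648 0.0711 0.117 ] 0.0598 0.0714
294 39 [0.4661 0.0713 0.1189] 0.0599 0.0714
298 40 [0.468  0.0713 0.1194] 0.0603 0.0714
302 39 [0.4699 0.0713 0.1197] 0.061 0.0714
306 39 [0.4703 0.0712 0.1232] 0.0619 0.0714
310 37 [0.4703 0.0713 0.1275] 0.0628 0.0714
270 4 [0.4542 0.1255 0.1178] 0.1245 0.1259
274 21 [0.4563 0.1232 0.1176] 0.1232 0.1317
278 29 [0.4577 0.123  0.1194] 0.1229 0.1343
282 32 [0.4593 0.1229 0.1205] 0.1229 0.1346
286 35 [0.463  0.1231 0.1166] 0.1227 0.1347
290 37 [0.464  0.1228 0.119 ] 0.1228 0.1345
294 39 [0.4668 0.1231 0.1175] 0.1228 0.1346
298 42 [0.4686 0.1231 0.1182] 0.1228 0.1349
302 44 [0.4704 0.1231 0.1187] 0.1228 0.1344
306 41 [0.47   0.1228 0.1239] 0.1227 0.1337
310 42 [0.4707 0.123  0.1267] 0.1228 0.133
```

```bash
python3 -c "
from h import *
s=load('w1');P=cloud(s);m=(P[...,2]>.12)
q=P[m&(abs(P[...,0]-.4364)<.012)&(abs(P[...,1]-.05)<.07)];print('w1 tipz pctl (tcp .1996)',np.percentile(q[:,2],[0,1,5,20]).round(4))
for n in('scene','top'):
  s=snap(n,n+'3');P=cloud(s);o=robot.get_obs();q=P[(abs(P[...,0]-.4626)<.02)&(abs(P[...,1]-.097)<.06)&(P[...,2]>.03)];print(n,o['tool_pos'],o['time'],len(q),np.percentile(q[:,2],[0,1,5,20,80]).round(4))
  print(q[q[:,2].argsort()[:6]].round(4))
"
```

```text
w1 tipz pctl (tcp .1996) [0.2258 0.2301 0.2398 0.2647]
scene [0.46090041 0.09549094 0.08470185] 3.75 2546 [0.1123 0.1211 0.1353 0.1878 0.3642]
[[0.4579 0.1222 0.1123]
 [0.4706 0.1224 0.1123]
 [0.4656 0.122  0.1124]
 [0.4706 0.0666 0.1127]
 [0.4643 0.1222 0.1137]
 [0.4734 0.1233 0.1152]]
top [0.45968042 0.09540616 0.08311736] 3.8 4726 [0.2485 0.2503 0.4889 0.4973 0.5028]
[[0.4805 0.0486 0.2485]
 [0.4562 0.0475 0.2486]
 [0.4474 0.0376 0.2489]
 [0.4761 0.0443 0.249 ]
 [0.4747 0.0472 0.249 ]
 [0.453  0.0375 0.2491]]
```

Two cameras show the real fingertips about 28 mm above the reported TCP. I'll correct for that and feel for the bench.

```bash
python3 -m crank '[[0.45,[-0.002,0.006,0.045],[0,0,0]],[0.45,[0,0,0.045],[0,0,0]],[0.45,[0,0,0.006],[0,0,0]],[0.45,[0,0,0],[0,0,0]],[0.45,[0,0,0],[0,0,0]]]'
python3 -c "
from h import *
s=snap('scene','s4');P=cloud(s);o=robot.get_obs();p=o['tool_pos'];togo(.462,.1017,-.024,180)
q=P[(abs(P[...,0]-p[0])<.02)&(abs(P[...,1]-p[1])<.06)&(P[...,2]>.0)];q=q[(abs(q[:,1]-p[1])>.022)&(q[:,2]>.003)];print(np.sort(q[:,2])[:12].round(4))"
```

```text
time: 4.3
tool_pos: [0.4631, 0.1015, -0.0112]
ee_rot: [3.141, 0.002, 3.141]
wrist_force: [0.2, 0.6, 0.2]
width: 0.0519
finger_force: 0.0
t 4.35 pos [ 0.4638  0.1015 -0.0104] rpy [179.98   0.21 179.95] w 0.0517 F [ 0.3 -1.2 -0.1]
  turn [ 0.02  0.21 -0.05] then shift [0.0018 0.0002 0.0136]
[0.003  0.0031 0.0031 0.0031 0.0031 0.0034 0.0034 0.0036 0.0036 0.0037
 0.0039 0.0041]
```

```bash
python3 -m crank '[[0.45,[0.001,0,0.006],[0,0,0]],[0.45,[0,0,0.006],[0,0,0]],[0.45,[0,0,0],[0,0,0]],[1,[0,0,0],[0,0,0]],[1,[0,0,0],[0,0,0]],[1,[0,0,0],[0,0,0]],[1,[0,0,0],[0,0,0]]]'
python3 -c "
from h import *
togo(.462,.1017,-.024,180)"
```

```text
time: 5.05
tool_pos: [0.4612, 0.1014, -0.0242]
ee_rot: [3.141, 0.0, 3.141]
wrist_force: [0.1, -0.0, 0.4]
width: 0.0307
finger_force: 30.0
t 5.05 pos [ 0.4612  0.1014 -0.0242] rpy [1.7999e+02 2.0000e-02 1.7996e+02] w 0.0307 F [ 0.1 -0.   0.4]
  turn [ 0.01  0.02 -0.04] then shift [-0.0008  0.0003 -0.0002]
```

```bash
python3 -m crank '[[1,[0,0,-0.04],[0,0,0]],[1,[0,0,-0.04],[0,0,0]],[1,[0.0028,-0.046,0],[0,0,0]],[1,[0.0028,-0.046,0],[0,0,0]],[1,[0.0028,-0.046,0],[0,0,0]],[1,[0.0028,-0.046,0],[0,0,0]],[1,[0.0028,-0.046,0],[0,0,0]],[1,[0.0028,-0.046,0],[0,0,0]]]'
python3 -m crank '[[1,[0.0028,-0.046,0],[0,0,0]],[1,[0.0028,-0.046,0],[0,0,0]],[1,[0.0028,-0.046,0],[0,0,0]],[1,[0,0,0.03],[0,0,0]],[1,[0,0,0],[0,0,0]],[1,[0,0,0],[0,0,0]]]'
python3 -c "
from h import *
togo(.436,-.313,-.02,180);print(robot.get_obs()['joint_positions'])"
```

```text
time: 5.85
tool_pos: [0.4436, -0.1764, 0.0557]
ee_rot: [-3.142, 0.001, 3.141]
wrist_force: [0.8, 0.4, 0.2]
width: 0.0309
finger_force: 30.0
time: 6.45
tool_pos: [0.4348, -0.3116, 0.0248]
ee_rot: [3.139, -0.002, 3.141]
wrist_force: [0.3, -0.2, -0.7]
width: 0.0311
finger_force: 30.0
t 6.45 pos [ 0.4348 -0.3116  0.0248] rpy [ 1.7987e+02 -1.1000e-01  1.7996e+02] w 0.0311 F [ 0.3 -0.2 -0.7]
  turn [ 0.13 -0.11 -0.04] then shift [-0.0012 -0.0014  0.0448]
[-7.28056930e-01  1.38789116e-01  1.62670370e+00  3.88476602e-04
  1.37909979e+00 -2.29828394e+00]
```

```bash
python3 -m crank '[[1,[0,0,0.035],[0,0,0]],[1,[0,0,0.0095],[0,0,0]],[1,[0,0,0],[0,0,0]],[0.52,[0,0,0],[0,0,0]],[0.52,[0,0,0],[0,0,0]],[0.52,[0,0,0],[0,0,0]]]'
python3 -m crank '[[0.52,[0,0,-0.045],[0,0,0]],[0.52,[0,0,-0.045],[0,0,0]],[0.6,[0,0.045,0],[0,0,0]],[0.6,[0,0.045,0],[0,0,0]],[0.6,[0,0.045,0],[0,0,0]],[0.6,[0,0.045,0],[0,0,0]],[0.6,[0,0,0],[0,0,0]]]'
python3 -c "
from h import *
objs('w5');togo(.4437,.0187,-.024,180)"
```

```text
time: 7.05
tool_pos: [0.4363, -0.3131, -0.0175]
ee_rot: [-3.14, 0.002, 3.141]
wrist_force: [-0.3, -0.1, 0.8]
width: 0.045
finger_force: 0.0
time: 7.75
tool_pos: [0.4356, -0.1282, 0.0719]
ee_rot: [3.14, 0.001, -3.136]
wrist_force: [0.9, -0.5, 0.5]
width: 0.038
finger_force: 0.0
[ 96. 231.] 6216 zmax 0.0228 rect [ 431.1 -269.8] [144.9  53.1] 40.7
[ 51. 298.] 7842 zmax 0.0214 rect [ 479.2 -329.7] [ 63.6 119.4] 84.9
[528. 253.] 1265 zmax 0.0414 rect [443.1  17.7] [12.1 13.7] 89.2
[363. 274.] 1218 zmax 0.1199 rect [ 431.9 -105.9] [ 9.3 21. ] 55.2
[  7. 277.] 137 zmax 0.0056 rect [ 469.3 -353.2] [14.5 21.9] 77.6
[268. 285.] 562 zmax 0.12 rect [ 432.2 -147.9] [21.6  9.8] 34.7
[560. 365.] 262 zmax 0.0123 rect [536.2  60.3] [ 6.6 18.5] 1.2
[578. 452.] 2240 zmax 0.0877 rect [561.2  38. ] [ 3.8 27.2] 6.9
t 7.8 pos [ 0.4359 -0.1308  0.0719] rpy [-1.7996e+02  9.0000e-02 -1.7979e+02] w 0.0375 F [ 0.4 -0.1  0.1]
  turn [-0.04  0.09  0.21] then shift [-0.0078  0.1495  0.0959]
```

```bash
python3 -m crank '[[0.6,[0,0,0],[0,0,-5]],[0.6,[0,0,0],[0,0,-5]],[0.6,[-0.0271,0.0303,0],[0,0,0]],[0.6,[0,0,0.035],[0,0,0]],[0.6,[0,0,0],[0,0,0]]]'
python3 -c "
from h import *
togo(.4573,-.0963,-.02,190)"
```

```text
time: 8.3
tool_pos: [0.4544, -0.0978, 0.0326]
ee_rot: [3.138, -0.007, -2.968]
wrist_force: [-0.3, 0.5, -0.6]
width: 0.038
finger_force: 0.0
t 8.3 pos [ 0.4544 -0.0978  0.0326] rpy [ 179.81   -0.4  -170.05] w 0.038 F [-0.3  0.5 -0.6]
  turn [ 0.19 -0.4  -0.05] then shift [-0.0031  0.001   0.0526]
```

```bash
python3 -m crank '[[0.6,[-0.002,0.001,0.04],[0,0,0]],[0.6,[0,0,0.012],[0,0,0]],[0.6,[0,0,0],[0,0,0]],[1,[0,0,0],[0,0,0]],[1,[0,0,0],[0,0,0]],[1,[0,0,0],[0,0,0]],[1,[0,0,0],[0,0,0]]]'
python3 -c "
from h import *
togo(.468,-.313,.05,190)"
```

```text
time: 9.0
tool_pos: [0.4603, -0.0974, -0.0141]
ee_rot: [-3.14, 0.003, -2.968]
wrist_force: [0.0, -1.2, 5.0]
width: 0.0197
finger_force: 30.0
t 9.0 pos [ 0.4603 -0.0974 -0.0141] rpy [-1.7989e+02  1.6000e-01 -1.7004e+02] w 0.0197 F [ 0.  -1.2  5. ]
  turn [-0.11  0.16 -0.04] then shift [ 0.0298 -0.2137 -0.0641]
```

```bash
python3 -m crank '[[1,[0,0,-0.035],[0,0,5]],[1,[0,0,-0.03],[0,0,5]],[1,[-0.0016,-0.043,0],[0,0,0]],[1,[-0.0016,-0.043,0],[0,0,0]],[1,[-0.0016,-0.043,0],[0,0,0]],[1,[-0.0016,-0.043,0],[0,0,0]],[1,[-0.0016,-0.043,0],[0,0,0]],[1,[0,0,0],[0,0,0]]]'
python3 -c "
from h import *
togo(.468,-.313,-.010,180)"
```

```text
time: 9.8
tool_pos: [0.4664, -0.3166, 0.0492]
ee_rot: [-3.139, 0.0, 3.136]
wrist_force: [1.1, -0.2, -0.1]
width: 0.0194
finger_force: 30.0
t 9.8 pos [ 0.4664 -0.3166  0.0492] rpy [-1.7986e+02  3.0000e-02  1.7967e+02] w 0.0194 F [ 1.1 -0.2 -0.1]
  turn [-0.14  0.03 -0.33] then shift [-0.0016  0.0036  0.0592]
```

```bash
python3 -m crank '[[1,[-0.001,0.003,0.04],[0,0,0]],[1,[0,0,0.015],[0,0,0]],[1,[0,0,0.003],[0,0,0]],[1,[0,0,0],[0,0,0]],[0.62,[0,0,0],[0,0,0]],[0.62,[0,0,0],[0,0,0]],[0.62,[0,0,0],[0,0,0]]]'
python3 -m crank '[[0.62,[0,0,-0.045],[0,0,0]],[0.62,[0,0,-0.045],[0,0,0]],[0.6,[0.004,0.045,0],[0,0,0]],[0.6,[0.004,0.045,0],[0,0,0]],[0.6,[0.004,0.045,0],[0,0,0]],[0.6,[0.004,0.045,0],[0,0,0]],[0.6,[0.004,0.045,0],[0,0,0]],[0.6,[0.004,0.045,0],[0,0,0]]]'
python3 -m crank '[[0.6,[0,0.045,0],[0,0,0]],[0.6,[0,0.015,0],[0,0,0]],[0.6,[0,0,0],[0,0,0]]]'
python3 -c "
from h import *
objs('w6');togo(.4432,.0185,-.02,180)"
```

```text
time: 10.5
tool_pos: [0.4684, -0.309, -0.0078]
ee_rot: [-3.14, 0.002, 3.141]
wrist_force: [0.0, 0.8, -0.1]
width: 0.0348
finger_force: 0.0
time: 11.3
tool_pos: [0.4438, -0.0371, 0.0818]
ee_rot: [-3.141, 0.002, 3.14]
wrist_force: [1.2, -0.7, -0.2]
width: 0.038
finger_force: 0.0
time: 11.6
tool_pos: [0.444, 0.0232, 0.0817]
ee_rot: [3.141, 0.001, -3.138]
wrist_force: [-0.0, 0.4, 0.3]
width: 0.0377
finger_force: 0.0
[310. 235.] 852 zmax 0.0413 rect [443.2  19.1] [12.7 12.9] 29.5
[270. 281.] 241 zmax 0.12 rect [440.7   3.6] [21.2  9.5] 34.6
[365. 281.] 241 zmax 0.12 rect [440.2  45.4] [ 9.2 21. ] 56.0
[626. 313.] 1561 zmax 0.0379 rect [501.4 252.1] [27.2  9.2] 9.2
[324. 358.] 2285 zmax 0.0168 rect [547.4  28.7] [22.  74.6] 4.9
[333. 438.] 4725 zmax 0.0925 rect [563.5  33. ] [ 8.5 53.9] 2.4
[577. 434.] 1292 zmax 0.0663 rect [568.3 203.1] [40.6 14.3] 22.3
[612. 430.] 127 zmax 0.0131 rect [614.1 274.1] [ 2.2 20.5] 74.9
t 11.65 pos [0.4442 0.0218 0.0817] rpy [-1.7997e+02  7.0000e-02 -1.7990e+02] w 0.0378 F [-0.7  0.  -0.5]
  turn [-0.03  0.07  0.1 ] then shift [ 0.001  -0.0033  0.1017]
```

```bash
python3 -m crank '[[0.6,[0.001,-0.0033,0.045],[0,0,0]],[0.6,[0,0,0.04],[0,0,0]],[0.6,[0,0,0.02],[0,0,0]],[0.6,[0,0,0],[0,0,0]],[0.6,[0,0,0],[0,0,0]],[1,[0,0,0],[0,0,0]],[1,[0,0,0],[0,0,0]],[1,[0,0,0],[0,0,0]]]'
python3 -c "
from h import *
togo(.498,-.313,.05,180)"
```

```text
time: 12.45
tool_pos: [0.4433, 0.0176, -0.0236]
ee_rot: [-3.141, 0.001, 3.14]
wrist_force: [0.5, -0.1, -0.9]
width: 0.0211
finger_force: 30.0
t 12.45 pos [ 0.4433  0.0176 -0.0236] rpy [-1.7999e+02  4.0000e-02  1.7993e+02] w 0.0211 F [ 0.5 -0.1 -0.9]
  turn [-0.01  0.04 -0.07] then shift [-0.0547 -0.3306 -0.0736]
```

```bash
python3 -m crank '[[1,[0,0,-0.045],[0,0,0]],[1,[0,0,-0.04],[0,0,0]],[1,[-0.0068,-0.0413,0],[0,0,0]],[1,[-0.0068,-0.0413,0],[0,0,0]],[1,[-0.0068,-0.0413,0],[0,0,0]],[1,[-0.0068,-0.0413,0],[0,0,0]],[1,[-0.0068,-0.0413,0],[0,0,0]],[1,[-0.0068,-0.0413,0],[0,0,0]]]'
python3 -m crank '[[1,[-0.0068,-0.0413,0],[0,0,0]],[1,[-0.0068,-0.0413,0],[0,0,0]],[1,[0,0,0.03],[0,0,0]],[1,[0,0,0],[0,0,0]]]'
python3 -c "
from h import *
togo(.498,-.313,-.0195,180)"
```

```text
time: 13.25
tool_pos: [0.4837, -0.2315, 0.0612]
ee_rot: [-3.142, 0.0, 3.141]
wrist_force: [0.4, 0.9, 0.5]
width: 0.0212
finger_force: 30.0
time: 13.65
tool_pos: [0.4943, -0.3116, 0.0267]
ee_rot: [3.136, -0.007, 3.139]
wrist_force: [-0.0, 0.6, -1.1]
width: 0.0211
finger_force: 30.0
t 13.65 pos [ 0.4943 -0.3116  0.0267] rpy [179.68  -0.39 179.85] w 0.0211 F [-0.   0.6 -1.1]
  turn [ 0.32 -0.39 -0.15] then shift [-0.0037 -0.0014  0.0462]
```

```bash
python3 -m crank '[[1,[-0.003,-0.001,0.03],[0,0,0]],[1,[0,0,0.0145],[0,0,0]],[1,[0,0,0],[0,0,0]],[0.62,[0,0,0],[0,0,0]],[0.62,[0,0,0],[0,0,0]],[0.62,[0,0,0],[0,0,0]],[0.62,[0,0,-0.045],[0,0,0]],[0.62,[0,0,-0.045],[0,0,0]]]'
python3 -m crank '[[0.4,[0,0,-0.045],[0,0,7.75]],[0.4,[0,0,-0.02],[0,0,7.75]],[0.4,[0,0,0],[0,0,7.75]],[0.4,[0,0,0],[0,0,7.75]],[0.4,[0,0,0],[0,0,7.75]],[0.4,[0,0,0],[0,0,7.75]],[0.4,[0,0,0],[0,0,7.75]],[0.4,[0,0,0],[0,0,7.75]]]'
python3 -c "
from h import *
s=objs('t7',n='top');togo(.48,.27,.16,118)
c=s['color'][260:375,460:575];cv2.imwrite('pics/dish.png',cv2.resize(c,(460,460),interpolation=2)[:,:,::-1])"
```

```text
time: 14.45
tool_pos: [0.4991, -0.3126, 0.0767]
ee_rot: [3.14, -0.003, 3.141]
wrist_force: [1.5, -0.9, 0.4]
width: 0.036
finger_force: 0.0
time: 15.25
tool_pos: [0.5004, -0.3136, 0.1427]
ee_rot: [3.141, 0.001, 2.053]
wrist_force: [-0.6, 0.6, -0.2]
width: 0.0564
finger_force: 0.0
[349. 166.] 644 zmax 0.029 rect [760.9 -21.3] [52.  52.7] 88.1
[ 23. 197.] 2009 zmax 0.0532 rect [720.5 610.1] [88.6 76.1] 4.9
[227. 198.] 627 zmax 0.0317 rect [697.3 195.9] [127.9  44.1] 65.3
[455. 199.] 655 zmax 0.0121 rect [ 692.4 -228.9] [ 32.5 115.5] 1.0
[322. 255.] 2426 zmax 0.0978 rect [595.1  33.8] [68.4 53.9] 5.8
[191. 246.] 415 zmax 0.0698 rect [608.6 275.2] [15.6 55.6] 72.1
[231. 270.] 301 zmax 0.0695 rect [560.4 198.2] [55.6 13.9] 21.7
[504. 309.] 2762 zmax 0.0441 rect [ 483.1 -291.8] [108.  162.7] 52.4
[182. 306.] 1756 zmax 0.077 rect [499.5 292.8] [15.1 56.5] 27.9
[ 33. 340.] 5788 zmax 0.0373 rect [443.6 598.7] [ 84.2 110. ] 81.3
t 15.3 pos [ 0.5004 -0.3135  0.1427] rpy [1.7995e+02 8.0000e-02 1.1745e+02] w 0.0566 F [ 0.4 -1.  -0.8]
  turn [ 0.05  0.08 -0.55] then shift [ 0.5248  0.2559 -0.0173]
```

View pics/dish.png

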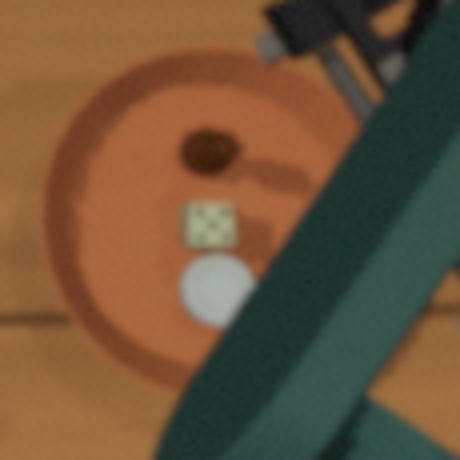

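All three pieces sit in the dish: pawn (210,150), die (210,225) and checker (217,290) in the crop. On to the guide.

```bash
python3 -m crank '[[0.4,[0.0437,0.0213,0],[0,0,0]],[0.4,[0.0437,0.0213,0],[0,0,0]],[0.4,[0.0437,0.0213,0],[0,0,0]],[0.4,[0.0437,0.0213,0],[0,0,0]],[0.4,[0.0437,0.0213,0],[0,0,0]],[0.4,[0.0437,0.0213,0],[0,0,0]],[0.4,[0.0437,0.0213,0],[0,0,0]],[0.4,[0.0437,0.0213,0],[0,0,0]]]'
python3 -m crank '[[0.4,[0.0437,0.0213,0],[0,0,0]],[0.4,[0.0437,0.0213,0],[0,0,0]],[0.4,[0.0437,0.0213,0],[0,0,0]],[0.4,[0.0437,0.0213,0],[0,0,0]],[0.4,[0,0,0],[0,0,0]],[0.4,[0,0,0],[0,0,0]]]'
python3 -c "
from h import *
objs('w8');togo(.5,.294,.023,118)"
```

```text
time: 16.1
tool_pos: [0.4866, 0.0772, 0.1428]
ee_rot: [3.139, 0.001, 2.061]
wrist_force: [1.0, -1.0, 0.1]
width: 0.0561
finger_force: 0.0
time: 16.7
tool_pos: [0.4798, 0.2705, 0.142]
ee_rot: [3.141, 0.001, 2.063]
wrist_force: [-0.2, -0.8, 1.2]
width: 0.0561
finger_force: 0.0
[355. 209.] 8091 zmax 0.075 rect [499.6 295.4] [14.1 55.8] 28.5
[463. 296.] 1426 zmax 0.0671 rect [608.7 278.4] [14.  57.1] 71.8
[360. 342.] 2270 zmax 0.0668 rect [559.4 200.5] [53.7 14.9] 21.3
[303. 445.] 4038 zmax 0.0398 rect [588.9  43.6] [57.7 24.5] 6.0
t 16.75 pos [0.4801 0.2694 0.142 ] rpy [1.7997e+02 4.0000e-02 1.1806e+02] w 0.0563 F [-0.1  0.4  0.2]
  turn [0.03 0.04 0.06] then shift [0.0124 0.0291 0.119 ]
```

```bash
python3 -m crank '[[0.4,[0.0124,0.0291,0],[0,0,-0.3]],[0.4,[0,0,0.04],[0,0,0]],[0.4,[0,0,0],[0,0,0]],[0.4,[0,0,0],[0,0,0]]]'
python3 -c "
from h import *
togo(.4998,.2945,.023,118.3)"
```

```text
time: 17.15
tool_pos: [0.4995, 0.2923, 0.1011]
ee_rot: [-3.139, 0.0, 2.062]
wrist_force: [0.7, 0.1, 0.4]
width: 0.0564
finger_force: 0.0
t 17.15 pos [0.4995 0.2923 0.1011] rpy [-179.84    0.    118.16] w 0.0564 F [0.7 0.1 0.4]
  turn [-0.16  0.   -0.14] then shift [0.0018 0.0013 0.0781]
```

```bash
python3 -m crank '[[0.4,[0.0018,0.0013,0.04],[0,0,0]],[0.4,[0,0,0.03],[0,0,0]],[0.4,[0,0,0.008],[0,0,0]],[0.4,[0,0,0],[0,0,0]],[0.4,[0,0,0],[0,0,0]]]'
python3 -m crank '[[1,[0,0,0],[0,0,0]],[1,[0,0,0],[0,0,0]],[1,[0,0,0],[0,0,0]],[1,[0,0,0],[0,0,0]],[1,[0,0,0],[0,0,0]],[1,[0,0,0],[0,0,0]]]'
python3 -c "
from h import *
togo(.4998,.2945,.023,118.3)"
```

```text
time: 17.65
tool_pos: [0.5019, 0.2967, 0.0263]
ee_rot: [3.137, 0.0, 2.063]
wrist_force: [0.6, 0.2, 0.2]
width: 0.0563
finger_force: 0.0
time: 18.25
tool_pos: [0.5001, 0.2964, 0.0236]
ee_rot: [-3.141, -0.0, 2.064]
wrist_force: [-1.0, -1.0, 1.3]
width: 0.0138
finger_force: 30.0
t 18.25 pos [0.5001 0.2964 0.0236] rpy [-1.7999e+02 -1.0000e-02  1.1826e+02] w 0.0138 F [-1.  -1.   1.3]
  turn [-0.01 -0.01 -0.04] then shift [-0.0015 -0.0012  0.0006]
```

```bash
python3 -m crank '[[1,[0,0,-0.02],[0,0,0]],[1,[0,0,-0.03],[0,0,0]],[1,[0,0,-0.04],[0,0,0]],[1,[0,0,-0.03],[0,0,0]],[1,[0,0,-0.005],[0,0,7.53]],[1,[0,0,0],[0,0,7.53]],[1,[0,0,0],[0,0,7.53]],[1,[0,0,0],[0,0,0]]]'
python3 -m crank '[[1,[-0.0458,0.0105,0],[0,0,0]],[1,[-0.0458,0.0105,0],[0,0,0]],[1,[-0.0458,0.0105,0],[0,0,0]],[1,[-0.0458,0.0105,0],[0,0,0]],[1,[-0.0458,0.0105,0],[0,0,0]],[1,[-0.0458,0.0105,0],[0,0,0]],[1,[-0.0458,0.0105,0],[0,0,0]],[1,[-0.0458,0.0105,0],[0,0,0]]]'
python3 -m crank '[[1,[0,0,0],[0,0,0]],[1,[0,0,0],[0,0,0]]]'
python3 -c "
from h import *
s=objs('w9',zmin=.085);togo(.6185,.0365,.135,95.7)"
```

```text
time: 19.05
tool_pos: [0.5, 0.2963, 0.1482]
ee_rot: [-3.141, 0.0, 1.67]
wrist_force: [0.9, 0.4, -1.0]
width: 0.0137
finger_force: 30.0
time: 19.85
tool_pos: [0.6202, -0.0617, 0.1482]
ee_rot: [-3.141, -0.0, 1.673]
wrist_force: [0.5, -0.1, -1.8]
width: 0.0134
finger_force: 30.0
time: 20.05
tool_pos: [0.6197, -0.0608, 0.1476]
ee_rot: [-3.14, -0.001, 1.67]
wrist_force: [0.9, 0.1, -1.5]
width: 0.0136
finger_force: 30.0
[281.  88.] 6139 zmax 0.0969 rect [595.2  36. ] [67.9 53.3] 5.7
[346.  91.] 241 zmax 0.0942 rect [626.9  39. ] [ 4.4 22.4] 6.6
t 20.1 pos [ 0.6197 -0.0595  0.1479] rpy [-1.7993e+02 -7.0000e-02  9.5740e+01] w 0.0138 F [-0.   0.2 -1. ]
  turn [-0.07 -0.07  0.04] then shift [0.0957 0.0084 0.0129]
```

View pics/w9.png

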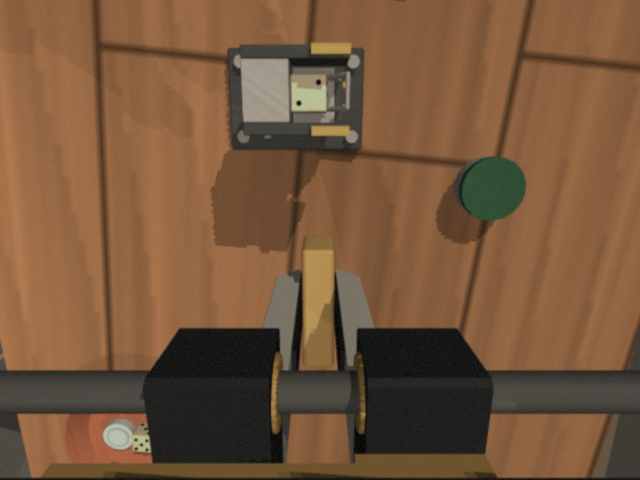

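The wrist view shows the post at (297,97), its brass stops at (330,48) and (330,131), and the die at (308,92). The clip is at (345,90) and the held guide at (319,300). Next I'll measure the guide in hand against the post.

```bash
python3 -c "
from h import *
s=load('w9');P=cloud(s);c=s['color'].astype(int);p=np.array([.6197,-.0595]);
a=np.radians(95.74);ux=np.array([np.cos(a),np.sin(a)]);uy=np.array([np.sin(a),-np.cos(a)])
m=(P[...,2]>.14)&(P[...,2]<.21)&(c[...,0]-c[...,2]>50);m[:225]=0;m[:,:298]=0;m[:,340:]=0
q=P[m];print(len(q),np.percentile(q[:,2],[1,50,95,99]).round(4));zt=np.percentile(q[:,2],90);q=q[q[:,2]>zt-.005]
d=q[:,:2]-p;r=cv2.minAreaRect((q[:,:2]*1000).astype(np.float32));print(r,'alongx',np.percentile(d@ux,[.5,2,98,99.5]).round(4),'y',np.percentile(d@uy,[1,5,50,95,99]).round(4))
"
```

```text
4119 [0.1755 0.1965 0.1976 0.1981]
((619.3843383789062, -61.321292877197266), (14.049991607666016, 56.61822509765625), 5.697226524353027) alongx [-0.0291 -0.0279  0.0257  0.0261] y [-0.0074 -0.0066 -0.0006  0.0056  0.0063]
```

```bash
python3 -m crank '[[1,[0.035,0.0088,0],[0,0,0]],[1,[0.035,0,0],[0,0,0]],[1,[0.0292,0,0],[0,0,0]],[1,[0,0,0.025],[0,0,0]],[1,[0,0,0],[0,0,0]],[1,[0,0,0],[0,0,0]],[1,[0,0,0],[0,0,0]]]'
cat >> h.py <<'E'
def rel(n,f):
    """bar-centre minus cheek-top-centre (22.5,0 when home), post axes, mm"""
    s=snap(n,f);P=cloud(s);o=robot.get_obs();z0=o['tool_pos'][2]+.0226+.026
    c=s['color'].astype(int);N=np.array([.597,.0365]);near=np.hypot(P[...,0]-.605,P[...,1]-.0365)<.055
    a=np.radians(5.7);U=np.array([[np.cos(a),np.sin(a)],[-np.sin(a),np.cos(a)]])
    b=near&(abs(P[...,2]-z0)<.007)&(c[...,0]-c[...,2]>40);t=near&(P[...,2]>.082)&(P[...,2]<.102)
    q=(P[b][:,:2]-N)@U.T*1000;r=(P[t][:,:2]-N)@U.T*1000
    f=lambda q:(np.percentile(q,[.5,99.5],axis=0).round(1).tolist(),len(q))
    print(n,'bar',f(q) if len(q)>20 else len(q),'cheeks',f(r) if len(r)>20 else len(r),'barz',np.median(P[b][:,2]).round(4) if len(q) else 0)
    return s
E
python3 -c "
from h import *
s=rel('top','t10');rel('scene','s10');rel('wrist','w10');togo(.618,.0385,.0714,95.74)
ims=[]
for f,(u,v) in(('t10',(322,245)),('s10',(325,255))):
    c=load(f)['color'][v-45:v+45,u-60:u+60];ims.append(cv2.resize(c,(400,300),interpolation=2))
c=load('w10')['color'];ims=np.vstack([np.hstack(ims),np.hstack([cv2.resize(c,(400,300)),np.zeros((300,400,3),np.uint8)])])
cv2.imwrite('pics/chk.png',ims[:,:,::-1])"
```

```text
time: 20.8
tool_pos: [0.6193, 0.0399, 0.1247]
ee_rot: [3.14, 0.0, 1.67]
wrist_force: [0.0, -0.5, -0.7]
width: 0.0137
finger_force: 30.0
top bar 0 cheeks 0 barz 0
scene bar ([[16.0, -29.4], [31.9, -3.1]], 143) cheeks ([[-33.8, -29.2], [34.4, 25.0]], 381) barz 0.1723
wrist bar ([[15.2, -27.2], [29.2, 28.1]], 3861) cheeks ([[-35.5, -26.3], [31.3, 26.8]], 4892) barz 0.1739
t 20.95 pos [0.6196 0.0392 0.1248] rpy [1.7989e+02 1.0000e-02 9.5640e+01] w 0.0133 F [-0.  -0.3 -1.6]
  turn [ 0.11  0.01 -0.1 ] then shift [-0.0006 -0.0016  0.0534]
```

View pics/chk.png

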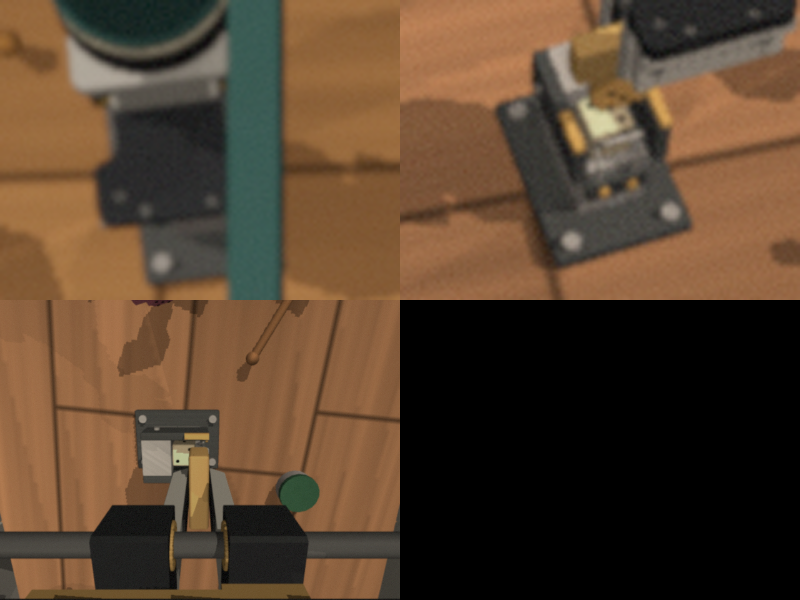

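The guide is over the slot, about 1 mm forward of its home x and centred in y. Lowering in steps while watching the force.

```bash
python3 -m crank '[[1,[0,-0.0005,0.008],[0,0,0]],[1,[0,0,0.008],[0,0,0]],[1,[0,0,0.008],[0,0,0]],[1,[0,0,0],[0,0,0]]]'
python3 -m crank '[[1,[0,0,0.004],[0,0,0]],[1,[0,0,0.004],[0,0,0]],[1,[0,0,0],[0,0,0]]]'
python3 -c "
from h import *
rel('wrist','w11');rel('scene','s11');togo(.618,.0385,.0714,95.74)"
```

```text
time: 21.35
tool_pos: [0.6171, 0.0395, 0.097]
ee_rot: [-3.137, -0.001, 1.67]
wrist_force: [-0.2, 0.6, -0.6]
width: 0.0135
finger_force: 30.0
time: 21.65
tool_pos: [0.6181, 0.0397, 0.0913]
ee_rot: [-3.141, -0.0, 1.67]
wrist_force: [-0.8, 0.2, -1.5]
width: 0.0139
finger_force: 30.0
wrist bar ([[13.8, -26.6], [27.8, 28.6]], 3867) cheeks ([[-35.4, -26.9], [34.1, 26.8]], 6331) barz 0.1403
scene bar ([[12.6, -29.4], [30.5, -3.7]], 127) cheeks ([[-34.4, -29.0], [36.4, 24.0]], 422) barz 0.1388
t 21.75 pos [0.6181 0.0397 0.0913] rpy [-1.7995e+02 -1.0000e-02  9.5670e+01] w 0.0139 F [-1.4  0.5 -1. ]
  turn [-0.05 -0.01 -0.07] then shift [-0.0012 -0.0002  0.0199]
```

```bash
python3 -m crank '[[1,[-0.001,0.001,0],[0,0,0]],[1,[0,0,0.003],[0,0,0]],[1,[0,0,0.003],[0,0,0]],[1,[0,0,0],[0,0,0]]]'
python3 -c "
from h import *
rel('wrist','w12');togo(.618,.0385,.0714,95.74)"
```

```text
time: 22.15
tool_pos: [0.6197, 0.038, 0.0868]
ee_rot: [3.141, 0.002, 1.669]
wrist_force: [-2.0, -1.1, 0.1]
width: 0.0138
finger_force: 30.0
wrist bar ([[15.3, -28.4], [29.2, 26.7]], 3881) cheeks ([[-35.4, -26.4], [41.4, 26.9]], 6817) barz 0.1358
t 22.2 pos [0.6193 0.038  0.086 ] rpy [-1.7998e+02  7.0000e-02  9.5650e+01] w 0.0142 F [-3.6 -1.5 -0.5]
  turn [-0.02  0.07 -0.09] then shift [ 0.0006 -0.0013  0.0146]
```

```bash
python3 -m crank '[[1,[0.0006,0,0.003],[0,0,0]],[1,[0,0,0.003],[0,0,0]],[1,[0,0,0.003],[0,0,0]],[1,[0,0,0],[0,0,0]]]'
python3 -c "
from h import *
rel('wrist','w13');togo(.618,.0385,.0714,95.74)"
```

```text
time: 22.6
tool_pos: [0.6186, 0.0395, 0.0748]
ee_rot: [-3.139, -0.001, 1.67]
wrist_force: [-2.8, -0.3, -2.4]
width: 0.0139
finger_force: 30.0
wrist bar ([[14.5, -26.9], [28.4, 28.3]], 3867) cheeks ([[-35.4, -24.7], [39.6, 26.9]], 7055) barz 0.1237
t 22.65 pos [0.6186 0.0395 0.075 ] rpy [-1.7985e+02 -3.0000e-02  9.5670e+01] w 0.0139 F [-2.3 -0.3 -2.3]
  turn [-0.15 -0.03 -0.07] then shift [-0.0009 -0.0007  0.0036]
```

```bash
python3 -m crank '[[1,[-0.0006,0,0.002],[0,0,0]],[1,[0,0,0.002],[0,0,0]],[1,[0,0,0.001],[0,0,0]],[1,[0,0,0],[0,0,0]],[1,[0,0,0],[0,0,0]]]'
python3 -c "
from h import *
rel('wrist','w14');togo(.618,.0385,.0714,95.74)"
```

```text
time: 23.15
tool_pos: [0.6197, 0.0386, 0.0716]
ee_rot: [3.141, 0.0, 1.67]
wrist_force: [-4.1, -0.2, -0.4]
width: 0.0137
finger_force: 30.0
wrist bar ([[15.3, -27.9], [29.2, 27.4]], 3864) cheeks ([[-35.4, -23.9], [41.1, 27.1]], 7402) barz 0.1206
t 23.2 pos [0.6197 0.0386 0.0716] rpy [1.7998e+02 1.0000e-02 9.5660e+01] w 0.0142 F [-3.4  0.1 -0.6]
  turn [ 0.02  0.01 -0.08] then shift [ 0.0001 -0.0017  0.0002]
```

```bash
python3 -m crank '[[1,[0,-0.0007,0.001],[0,0,0]],[1,[0,0,0.001],[0,0,0]],[1,[0,0,0],[0,0,0]]]'
python3 -m crank '[[1,[0,0,0.001],[0,0,0]],[1,[0,0,0],[0,0,0]]]'
python3 -m crank '[[1,[0,0,0.001],[0,0,0]],[1,[0,0,0],[0,0,0]]]'
python3 -c "
from h import *
rel('wrist','w15');togo(.618,.0385,.0714,95.74)"
```

```text
time: 23.5
tool_pos: [0.6198, 0.0386, 0.0716]
ee_rot: [3.139, 0.0, 1.67]
wrist_force: [-4.1, -0.6, 5.4]
width: 0.0137
finger_force: 30.0
time: 23.7
tool_pos: [0.6198, 0.0386, 0.0715]
ee_rot: [3.138, 0.0, 1.67]
wrist_force: [-6.0, 0.2, 7.9]
width: 0.014
finger_force: 30.0
time: 23.9
tool_pos: [0.6198, 0.0386, 0.0715]
ee_rot: [3.138, 0.001, 1.67]
wrist_force: [-6.3, -0.7, 11.6]
width: 0.0137
finger_force: 30.0
wrist bar ([[15.3, -27.9], [29.2, 27.3]], 3862) cheeks ([[-35.4, -23.8], [41.2, 27.1]], 7416) barz 0.1205
t 23.95 pos [0.6198 0.0386 0.0715] rpy [1.7978e+02 3.0000e-02 9.5670e+01] w 0.0136 F [-7.5 -0.4 11.4]
  turn [ 0.22  0.03 -0.07] then shift [ 0.0001 -0.0018  0.0001]
```

Contact came exactly at the predicted home height. The guide sits about 1 mm forward, so I'll ease off, nudge it back against the die and press again.

```bash
python3 -m crank '[[1,[0,0,-0.003],[0,0,0]],[1,[0,-0.0006,0],[0,0,0]],[1,[0,-0.0005,0],[0,0,0]],[1,[0,0,0],[0,0,0]]]'
python3 -m crank '[[1,[0,0,0.003],[0,0,0]],[1,[0,0,0.002],[0,0,0]],[1,[0,0,0.001],[0,0,0]],[1,[0,0,0],[0,0,0]],[1,[0,0,0],[0,0,0]]]'
python3 -c "
from h import *
rel('wrist','w16');togo(.618,.0385,.0714,95.74)"
```

```text
time: 24.35
tool_pos: [0.619, 0.0386, 0.0715]
ee_rot: [3.138, 0.0, 1.67]
wrist_force: [-0.8, -0.0, 4.2]
width: 0.0137
finger_force: 30.0
time: 24.85
tool_pos: [0.6192, 0.0385, 0.0714]
ee_rot: [3.136, 0.001, 1.67]
wrist_force: [-9.5, -0.2, 23.7]
width: 0.0138
finger_force: 30.0
wrist bar ([[14.6, -27.8], [28.5, 27.4]], 3858) cheeks ([[-35.4, -23.7], [40.3, 27.1]], 7377) barz 0.1205
t 24.9 pos [0.6192 0.0385 0.0714] rpy [1.7966e+02 5.0000e-02 9.5680e+01] w 0.0138 F [-8.8 -0.9 22.8]
  turn [ 0.34  0.05 -0.06] then shift [ 0.0001 -0.0012  0.    ]
```

```bash
python3 -m crank '[[1,[0,-0.001,0],[0,0,0]],[1,[0,-0.0008,0],[0,0,0]],[1,[0,0,0],[0,0,0]],[1,[0,0,0],[0,0,0]]]'
python3 -c "
from h import *
rel('wrist','w17');s=rel('scene','s17');togo(.618,.0385,.0714,95.74)
a=cv2.resize(load('w17')['color'][120:300,180:420],(400,300),interpolation=2);b=cv2.resize(s['color'][205:295,265:385],(400,300),interpolation=2)
c=cv2.resize(s['color'],(400,300));d=cv2.resize(s['color'][190:280,70:190],(400,300),interpolation=2)
cv2.imwrite('pics/fin.png',np.vstack([np.hstack([a,b]),np.hstack([c,d])])[:,:,::-1])"
```

```text
time: 25.3
tool_pos: [0.6193, 0.0386, 0.0715]
ee_rot: [3.131, 0.001, 1.67]
wrist_force: [-5.3, 1.6, 20.3]
width: 0.0138
finger_force: 30.0
wrist bar ([[14.5, -27.8], [28.3, 27.4]], 3867) cheeks ([[-35.4, -23.6], [40.4, 27.1]], 7379) barz 0.1205
scene bar ([[13.6, -30.3], [30.7, -4.6]], 128) cheeks ([[-33.7, -29.9], [43.2, 4.8]], 351) barz 0.1191
t 25.4 pos [0.6193 0.0386 0.0714] rpy [1.7943e+02 5.0000e-02 9.5680e+01] w 0.0136 F [-5.6  1.1 19.8]
  turn [ 0.57  0.05 -0.06] then shift [ 0.0001 -0.0013  0.    ]
```

View pics/fin.png

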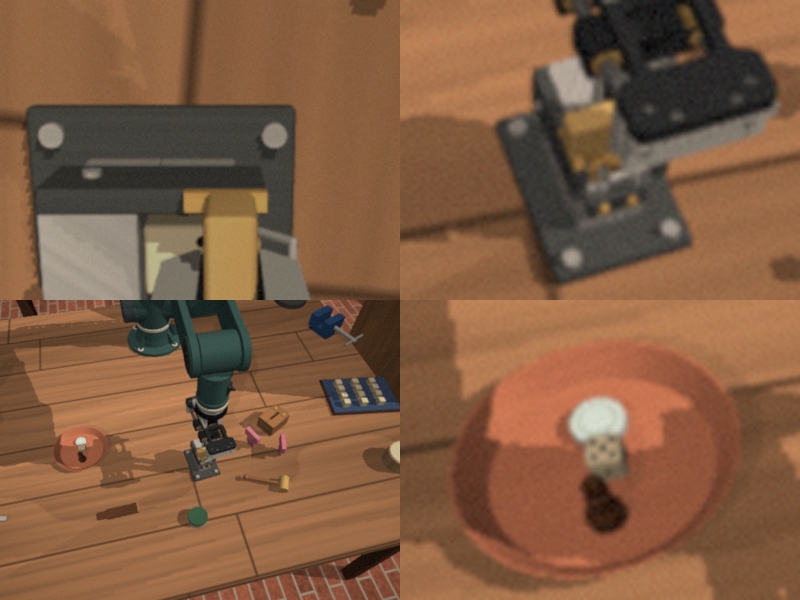

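Everything is in place: the bar rests on the stop (wrist crop 225,200), the clip is behind the guide, and all three pieces are in the dish. I'll take out the 0.5° tool tilt, then hand in.

```bash
python3 -m crank '[[1,[0,0.0005,0],[0.4,0,0]],[1,[0,0,0],[0,0,0]],[1,[0,0,0],[0,0,0]]]'
python3 -c "
from h import *
rel('wrist','w18');togo(.618,.0385,.0714,95.74)"
```

```text
time: 25.7
tool_pos: [0.6191, 0.0385, 0.0714]
ee_rot: [3.14, 0.001, 1.67]
wrist_force: [-6.0, 0.3, 22.4]
width: 0.0139
finger_force: 30.0
wrist bar ([[14.7, -27.9], [28.6, 27.4]], 3867) cheeks ([[-35.4, -23.9], [40.1, 27.1]], 7379) barz 0.1205
t 25.75 pos [0.619  0.0386 0.0714] rpy [1.7992e+02 5.0000e-02 9.5680e+01] w 0.0137 F [-6.9  0.6 22.6]
  turn [ 0.08  0.05 -0.06] then shift [ 0.    -0.001  0.   ]
```

Upright, at home height, pressed down with about 22 N and still gripped. Handing in.

```bash
python3 -c "
from bench import robot
print(robot.close_job())"
```

```text
the job is handed in; nothing more can be done
None
```

The job is handed in: the checker, finished die and pawn are in the copper dish, and the brass guide is behind the clip at its home height on the stops, still gripped and pressed down with about 22 N, and in the camera views the clamped die, mallet, scraper and wax tin look undisturbed.

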